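# Lock the sampling arm onto its ball stud

## Task

Put the sampling arm back to work on its stand: raise its red coupler lever fully, then gently lower the coupler head onto the steel ball, with the bar's shoe lying in the white-cheeked fork, until it sits fully home before you let go, so that it does not drop. Then press the lever all the way down, without forcing it, so that the arm is locked on the ball; leave the beaker, the red-capped bottle and the amber vial where they are.

Things in the scene. Friction and masses are not known exactly. Their poses are not given: they have to be found in the camera images.
- sampler: the sampling arm, 0.66 kg, lying on the bench. Origin on the socket axis at the level of the underside; x along the bar from coupler head to manifold, z up. Aluminium head x -19 to 19, y -22 to 22, z 0 to 34 mm, cheeks for the lever hinge x -48 to 0, y -19 to 19, z 29 to 47; bar 16 mm wide, x 19 to 116, z 20 to 34; flange and cream manifold with blue ports x 116 to 142, y -30 to 30, z 0 to 44
- socket (a point): where the ball's centre lies when seated: on the socket axis, 14 mm above the arm's underside. The socket opens downward: bore 27 mm wide, 26.5 mm deep, mouth flared by 2.5 mm. A pawl driven by the lever blocks it while the lever is down and is clear of it with the lever raised beyond 1.45 rad
- bar_grip (a point): a place to grip the bar, near the arm's centre of mass (5 mm nearer the head): 65 mm from the socket axis, at the bar's mid-height, 27 mm above the arm's underside; grip across its 16 mm width (the arm's y). The lever, when down, ends 24 mm away along the bar; the fork, once the arm is seated, begins 29 mm away on the other side
- lever (a joint): coupler lever: 0 rad lies back over the bar (locked), 1.75 stands up, leaning away from the bar (fully open). Hinge along the arm's y at x -39, z 40 mm of the arm. It stays where it is left (1.5 N at the red bar). On a seated ball it stiffens from 0.9 rad down to a peak of about 5 N at the red bar near 0.6 rad, then snaps over centre and stays down; with the ball not fully home it jams
- lever_bar (a point): centre of the red grip bar at the lever's end: a round bar 12 mm thick and 34 mm long with rounded ends, along the arm's y; with the lever down it lies 74 mm further along the arm's x and 20 mm higher than the hinge (x 35, z 60 mm of the arm, 20 mm clear over the bar); with the lever up, 109 mm above the arm's underside. Pinched by its ends it turns in the fingers
- pawl_spring (a joint): how far the pawl's spring is pressed together (m): under 0.0003 with an empty socket, about 0.0015 when the lever is down and the pawl's nose grips the ball
- stand: the stand, fixed; origin under the centre of its grey base plate (172 x 88 x 10 mm), x from ball to fork, z up. A deck 152 x 60 mm on two clamped columns carries a 25 mm steel ball and a fork. The deck was clamped at any height: ball centre 76 to 96 mm above the bench, not measured, find it by touch or sight. A seated arm is level, its x along the stand's x
- ball_foot (a point): point on the base plate, 10 mm above the bench, straight below the ball's centre, at x -51 mm of the stand. The deck's top is 24 mm below the ball's centre, wherever it is clamped
- fork_foot (a point): point on the base plate straight below the middle of the white-cheeked fork, at x 50 mm of the stand: slot 44 mm wide, flared at the top, 10 mm thick along x; slot floor 3 mm and cheek tops 18 mm above the ball's centre. It takes the black shoe under the arm's bar (x 94 to 108, 42 mm wide, z 17 to 20 mm of the arm)
- beaker: clear plastic beaker, 57 mm wide, 70 mm high, origin at the centre of its underside; leave alone
- oil_bottle: white bottle with a red cap, 40 mm wide, 80 mm high, origin at the centre of its underside; leave alone
- vial_amber: amber vial with a black cap, 27 mm wide, 60 mm high, origin at the centre of its underside; leave alone

How it is judged (in metres and radians):
On the way, in this order (a step that is already met when the one before it is completed fails the run):
1. the coupler lever is raised, the arm still off the ball (value of joint lever above 1.55 rad and horizontal distance between socket and ball_foot above 0.05 m), for 0.2 s.
2. still held, the arm has been lowered until its weight bears on the stand, level and over the ball, lever up (horizontal distance between socket and ball_foot below 0.004 m and angle between the x axis of sampler and the x axis of stand, either way round below 0.06 rad and angle between sampler's own z axis and vertical below 0.04 rad and value of joint lever above 1.4 rad and contact force between sampler and stand above 2 N and contact force between the fingers and sampler above 2 N), for 0.2 s.
3. the arm is let go and sits on ball and fork, level, lever still up (horizontal distance between socket and ball_foot below 0.004 m and angle between the x axis of sampler and the x axis of stand, either way round below 0.06 rad and angle between sampler's own z axis and vertical below 0.04 rad and value of joint lever above 1.4 rad and contact force between sampler and stand above 1.5 N and contact force between the fingers and sampler below 0.1 N), for 0.2 s.
At the end, for the whole second after the job is handed in: lever down (under 0.08 rad), the pawl's spring pressed over 0.8 mm by the ball, socket within 4 mm of the ball's axis, arm level within 0.06 rad, along the stand within 0.06 rad, at rest and let go; beaker, bottle and vial within 15 mm of their places (value of joint lever below 0.08 rad and value of joint pawl_spring above 0.0008 m and horizontal distance between socket and ball_foot below 0.004 m and angle between the x axis of sampler and the x axis of stand, either way round below 0.06 rad and angle between sampler's own z axis and vertical below 0.06 rad and linear speed of sampler below 0.01 m/s and distance of each of beaker, oil_bottle, vial_amber from where it was at the start of the episode below 0.015 m); the robot touches nothing.
It fails at once if the arm is dropped or forced onto the stand (over 35 N between them while the lever is up) (value of joint lever above 1.2 rad and contact force between sampler and stand above 35 N).
It fails at once if the arm falls when let go (over 0.15 m/s with no finger on it, lever up) (value of joint lever above 1.2 rad and contact force between the fingers and sampler below 0.05 N and linear speed of sampler above 0.15 m/s).
It fails at once if the lever is forced down (over 100 N between arm and stand, where the lock itself makes about 60) (contact force between sampler and stand above 100 N).
It fails at once if a bystander is moved 15 mm (distance of any of beaker, oil_bottle, vial_amber from where it was at the start of the episode above 0.015 m).
It also fails if it takes over 72 s, if anything falls off the work surface, if the arm or the gripper's body presses on something with over 40 N, if the wrist force passes 120 N, or if a joint passes its speed limit or range.

## Robot

A 6-joint arm with a two-finger parallel gripper is mounted at the origin on the work surface; the furniture and walls round the work are solid. World frame = base frame: x ahead of the robot, y to its left, z up, the work surface at z = 0. Lengths are in mm, angles in rad, forces in N, time in s.
With the tool pointing down it reaches from about 300 to 775 mm from the base axis. Payload 14.6 kg.
Tool frame: the origin (TCP) lies at the very end of the fingers, on their centre line; the grasp point (between the pads) lies 19 mm behind it; z points along the fingers, y is the line along which they close (so a half turn about z gives the same grasp; the last joint's range is limited). The gripper opens to 94 mm and grips with 3 to 60 N. Pads are 16 mm wide; open, the fingers measure 119 mm over their backs; the gripper's body (75 mm by 177 mm) begins 78 mm behind the grasp point.
Start: joints at [-1.232, 0.3, 1.521, -0, 1.321, -0.067], TCP at [217.107, -505.325, 205.446] pointing down, gripper open.
Joint ranges: [-3.03, 3.03], [-0.79, 2.21], [0.23, 2.52], [-1.04, 4.18], [0, 3.07], [-2.55, 2.55]. Speed limits (rad/s): [2.22, 2.22, 2.57, 3.14, 3.14, 3.14].

## Interface

Orientations are given as [roll, pitch, yaw] about the fixed x, y, z axes, in that order (R = Rz(yaw) Ry(pitch) Rx(roll)).
In Python, from cell import manip, camera, get_calibration gives the robot as it stands. The module is installed in compiled form; this text tells all that it offers.
- The arm moves only by the tool jog_arm, never from a script. Its argument "plan" is one flat list of numbers, 6 for each row, row after row: the shift along the world's x, y, z in m, then the turn, a rotation vector about the world's x, y, z in degrees. A call has 1 to 20 rows; each row is the pose to reach, as a shift and turn from the pose commanded when the call began; what a row does not reach only later rows make up. A row lasts 1/10 s, in which the tool goes at most 50 mm and 8.59 degrees, less where a joint would pass 70% of its speed; a pose out of reach is approached as far as the arm can. A call with a gripper value outside its range is refused whole. "claw" is the finger opening in m, from 0 to 0.094, set as the call begins (left out, the last holds). The fingers move at their own pace and stop on an object; "force" is the grip in N (left out, the last holds). Time passes only in rows, so rows that repeat a pose let the fingers close. It gives the time, the measured TCP pose, the force, the opening and the grip force at its end, in the units of the state.
- manip.read_state(): the state, without advancing time (a new reading comes with each control period).
- camera(name): name is "scene" or "top" or "wrist"; returns (picture, depth): 480x640x3 uint8, red, green, blue; 480x640 float32, mm along the optical axis (not along the pixel's ray), 0 where there is no reading.
- get_calibration(name): a dict with "fx", "fy", "cx", "cy" (pixels), "origin" and "attitude" of the camera in the world. Camera axes: x right, y down, z forward; pixel columns grow to the right and rows downward; lengths in mm; the calibration is good to about 2 mm. The wrist camera is an equidistant fisheye: a pixel r from the principal point sees the ray r / f radians off the axis. A picture is of the moment at which its call begins: read the wrist's pose just before it. get_calibration takes no time and is no camera call; for the wrist camera it gives the pose at the moment of the call.
- manip.sign_off(): hands the job in; it is judged then, once.
The state is a dict: "clock": time; "joints": joint angles; "qd": joint speeds; "effort": joint torques, N m; "eef_pos": TCP position; "eef_rot": TCP orientation; "wrist_force": force on the tool from outside, world axes, zero at the start; "moment": the same for the moment, N m; "finger_gap": finger opening in mm; "finger_force": force on a finger pad.
Only numpy, scipy, OpenCV 4.12 (cv2) and the standard library are available. Lean on these libraries where they do the work, as an engineer would, in place of code of your own. Each camera call takes 0.05 s, during which the arm holds its last target. There are 200 camera calls.

## Working session

There is one attempt and no reset: what is moved stays moved. The work goes in short steps, Python scripts to look and compute and a tool call to move; the robot and the scene stay as the last step left them, time stands still between calls to the robot, and variables do not carry over. Pictures are saved under pics/ and viewed, at most 10 in all, crops included, and the job is handed in when it is done.

Besides the shell and the picture viewer there is one more tool, called after "Emit:" as name(argument=value, ...) on one line, values as JSON. jog_arm: Moves the arm, as the interface text tells. Its arguments: {"type":"object","properties":{"plan":{"type":"array"},"claw":{"type":"number"},"force":{"type":"number"}},"required":["plan"]}

```bash
mkdir -p pics; python3 - <<'E'
from cell import manip,camera,get_calibration
import cv2,numpy as np
for n in ("scene","top"):
    p,d=camera(n); cv2.imwrite(f"pics/{n}0.png",p[:,:,::-1]); np.savez(f"{n}0.npz",p=p,d=d)
    print(n,get_calibration(n))
print(manip.read_state())
E
```

```text
scene {'fx': 610.4167810836396, 'fy': 610.4167810836396, 'cx': 312.56618356108834, 'cy': 241.7741538948087, 'origin': array([-321.33604475,  448.08217603,  748.65944256]), 'attitude': array([-2.17620143, -0.0104402 , -2.02500378])}
top {'fx': 617.8413668433033, 'fy': 617.8413668433033, 'cx': 313.5261905512754, 'cy': 245.17661563041077, 'origin': array([ 4.95751040e+02, -6.39205978e-02,  1.21212301e+03]), 'attitude': array([-3.09872985e+00, -1.60684389e-03, -1.60075316e+00])}
{'clock': 0.1, 'joints': array([-1.23159936e+00,  3.00402127e-01,  1.52151311e+00,  2.09739498e-05,
        1.32071166e+00, -6.66009874e-02]), 'qd': array([-0.00070098, -0.00036423, -0.0014946 , -0.00217774,  0.00031472,
       -0.00156975]), 'effort': array([ 2.26321165e-03, -5.32634282e+01, -3.53280008e+01,  7.09765172e-02,
        2.35175702e-02, -8.00884709e-05]), 'eef_pos': array([ 217.03671001, -505.10914355,  204.95292042]), 'eef_rot': array([-3.14056205e+00, -8.91019986e-05,  4.05792711e-01]), 'wrist_force': array([ 1.55179845,  0.30616771, -0.3671565 ]), 'moment': array([0.02591683, 0.00113876, 0.02647937]), 'finger_force': 0.0, 'finger_gap': 94.12415416802774}
```

View pics/scene0.png

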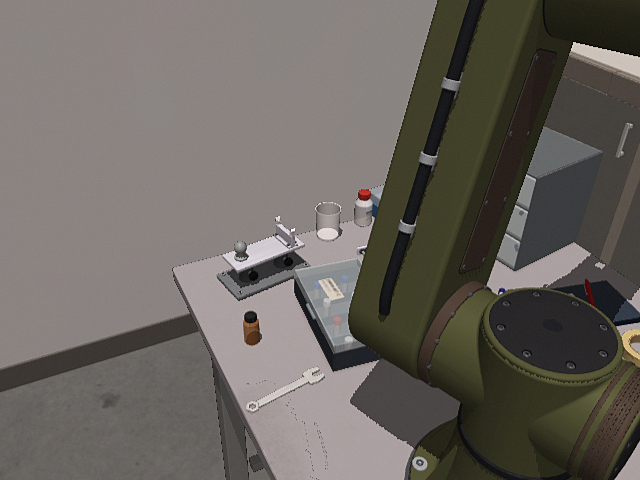

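View pics/top0.png

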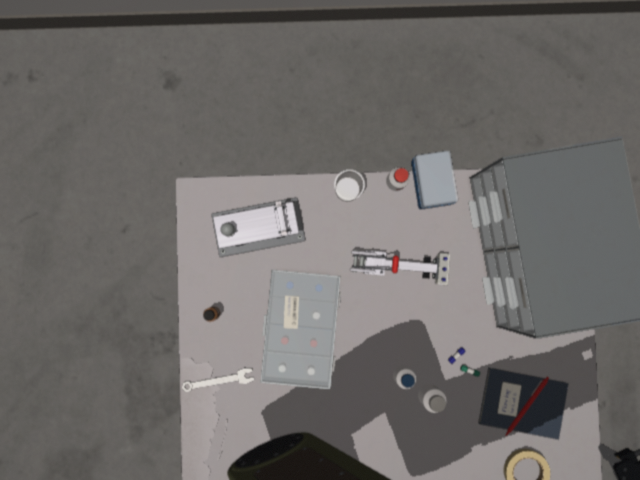

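The scene view shows the stand with the ball at (240,247) and the fork at (285,235), plus the beaker, bottle and vial. The top view shows the stand ball at about (229,228) and fork at (290,215). The sampler's head is at (372,262), the red bar at (396,264) and the manifold at (444,268).

```bash
cat > h.py <<'E'
import numpy as np,cv2
from scipy.spatial.transform import Rotation as R
def Rm(a): return R.from_euler('xyz',a).as_matrix()
def rays(c,u,v,fish=False):
    x=(np.asarray(u,float)-c['cx'])/c['fx'];y=(np.asarray(v,float)-c['cy'])/c['fy']
    if fish:
        r=np.hypot(x,y)+1e-12; d=np.stack([x/r*np.sin(r),y/r*np.sin(r),np.cos(r)],-1)
    else: d=np.stack([x,y,np.ones_like(x)],-1)
    return d@Rm(c['attitude']).T
def onplane(c,u,v,z,fish=False):
    d=rays(c,u,v,fish);o=np.asarray(c['origin'])
    return o+d*((z-o[2])/d[...,2])[...,None]
def cloud(c,dep,fish=False):
    v,u=np.mgrid[:dep.shape[0],:dep.shape[1]]
    d=rays(c,u,v,fish); zc=d@Rm(c['attitude'])[:,2]
    return np.asarray(c['origin'])+d*(dep/zc)[...,None]
E
python3 - <<'E'
from h import *; from cell import get_calibration
c=get_calibration('top');f=np.load('top0.npz');p=f['p'].astype(int);P=cloud(c,f['d'])
red=(p[...,0]>130)&(p[...,1]<70)&(p[...,2]<70)
def st(n,m,z=None):
    v,u=np.nonzero(m);Q=P[m];print(n,len(v),'px',u.mean().round(1),v.mean().round(1),'med',np.median(Q,0).round(1),'min',Q.min(0).round(0),'max',Q.max(0).round(0))
def win(u0,u1,v0,v1):
    m=np.zeros(red.shape,bool);m[v0:v1,u0:u1]=1;return m
st('redbar',red&win(385,410,245,280))
st('bench',win(340,350,220,235))
st('manif',win(430,460,240,295)&(P[...,2]>30))
st('bar',win(405,422,240,295)&(P[...,2]>25))
st('head',win(345,388,240,290)&(P[...,2]>25))
B=win(215,245,210,245);st('ball',B&(P[...,2]>P[B][:,2].max()-6))
st('deckmid',win(250,265,220,232))
st('stand>deck',win(270,310,190,245)&(P[...,2]>80))
st('base',win(205,312,190,262)&(P[...,2]>5)&(P[...,2]<20))
for n,w in(('deck',win(205,312,190,262)&(P[...,2]>40)),('base',win(205,312,190,262)&(P[...,2]>5)),('arm',win(343,455,240,295)&(P[...,2]>12))):
    q=P[w][:,:2].astype(np.float32);print(n,cv2.minAreaRect(q),np.percentile(P[w][:,2],[5,50,95]).round(1))
E
```

```text
redbar 79 px 394.9 264.0 med [ 505.3 -152.8   68.9] min [ 491. -159.   65.] max [ 520.   -0. 1212.]
bench 150 px 344.5 227.0 med [581.5 -65.5   0. ] min [496. -75.  -8.] max [ 596.   -0. 1212.]
manif 198 px 438.9 268.3 med [ 495.3 -239.9   33.6] min [ 467. -262.   30.] max [ 522.   -0. 1212.]
bar 148 px 412.9 266.3 med [ 500.4 -191.2   33.7] min [ 491. -207.   27.] max [ 509.   -0. 1212.]
head 715 px 370.3 262.4 med [ 509.3 -110.9   38.3] min [ 485. -143.   25.] max [ 534.   -0. 1212.]
ball 1 px 219.0 242.0 med [ 4.9580e+02 -1.0000e-01  1.2121e+03] min [ 496.   -0. 1212.] max [ 496.   -0. 1212.]
deckmid 180 px 257.0 225.5 med [584.3 100.6  62.3] min [496.  -0.  57.] max [ 596.  114. 1212.]
stand>deck 198 px 281.4 218.1 med [593.5  54.3  90.9] min [496.  -0.  83.] max [ 625.   64. 1212.]
base 1337 px 262.5 231.0 med [561.   92.8  10. ] min [520.   1.   5.] max [661. 209.  18.]
deck ((549.6002197265625, 91.98124694824219), (136.91567993164062, 163.5307159423828), 9.608750343322754) [58.8 63.1 96.7]
base ((578.9337158203125, 102.53377532958984), (210.16360473632812, 160.0431671142578), 88.25595092773438) [ 7.3 61.1 92.4]
arm ((501.50799560546875, -131.3520050048828), (261.1533508300781, 58.541263580322266), 86.03852081298828) [21.  34.3 68.2]
```

```bash
python3 -c "
import cv2
a=cv2.imread('pics/top0.png')
cv2.imwrite('pics/crop1.png',cv2.resize(a[185:300,200:460],None,fx=3,fy=3,interpolation=2))"
```

```text
(no output)
```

View pics/crop1.png

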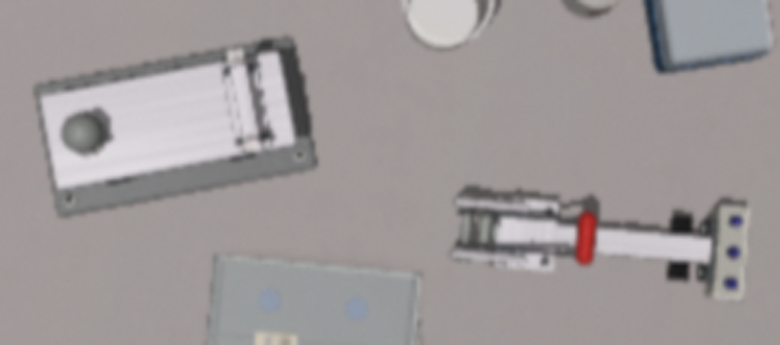

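The crop shows the stand base corners at (36,88), (290,38), (316,163) and (60,214), and the ball at (85,132). The red bar is at (587,238) and the manifold ports run from (737,220) to (731,284).

```bash
python3 - <<'E'
from h import *; from cell import get_calibration,manip
c=get_calibration('top')
T=lambda u,v,z:onplane(c,200+u/3-.33,185+v/3-.33,z)
cor=np.array([T(*q,10) for q in((36,88),(290,38),(316,163),(60,214))])
print(cor.round(1)); C=cor.mean(0); print('stand centre',C)
d=(cor[1]+cor[2]-cor[0]-cor[3])[:2]; y1=np.arctan2(d[1],d[0]); print('yaw',y1, 'size',np.linalg.norm(cor[1]-cor[0]),np.linalg.norm(cor[2]-cor[1]))
print('ball from base',C[:2]-51*np.array([np.cos(y1),np.sin(y1)]),'ball img',T(85,132,86.5))
rb=T(587,238,62);mp=T(734,252,44);a=(mp-rb)[:2];y2=np.arctan2(a[1],a[0]);print('rb',rb,'man',mp,'yaw',y2,'dist',np.hypot(*a))
P=np.load('top0.npz');D=cloud(c,P['d']);
Q=D[262:272,405:422].reshape(-1,3)
# bar & sides fit
f=np.load('top0.npz')['d']
pts=[]
for u in range(404,421):
    col=D[250:285,u]; k=(col[:,2]>28)&(col[:,2]<40)
    if k.sum()>2: pts.append(np.median(col[k],0))
pts=np.array(pts);k=np.polyfit(pts[:,1],pts[:,0],1);print('bar slope x per y',k, 'yaw',np.arctan2(-1,-k[0]))
print(R.from_euler('xyz',manip.read_state()['eef_rot']).as_matrix().round(3))
E
```

```text
[[614.  193.3  10. ]
 [641.7  27.2  10. ]
 [559.8  12.7  10. ]
 [531.6 179.6  10. ]]
stand centre [586.78438584 103.20705611  10.        ]
yaw -1.404539901375892 size 168.35784289545694 83.26970234387757
ball from base [578.34431618 153.50382761] ball img [578.75944749 151.80800121  86.5       ]
rb [ 505.39442012 -154.5356657    62.        ] man [ 493.9618583  -249.22519856   44.        ] yaw -1.6909520570464716 dist 95.37720431551455
bar slope x per y [1.22737930e-01 5.23679145e+02] yaw -1.6929234359665692
[[ 0.919  0.395 -0.   ]
 [ 0.395 -0.919  0.001]
 [ 0.    -0.001 -1.   ]]
```

Emit:
jog_arm(plan=[0.003,0.04,0,0,0,2,0.006,0.085,0,0,0,6,0.009,0.13,0,0,0,10,0.012,0.17,0,0,0,14,0.013,0.205,0,0,0,18,0.035,0.235,0,0,0,23,0.06,0.27,0,0,0,28,0.085,0.3,0,0,0,33,0.113,0.325,0,0,0,38,0.15,0.335,0,0,0,43,0.19,0.34,0,0,0,48,0.23,0.345,0,0,0,53,0.265,0.35,0,0,0,57,0.288,0.351,0,0,0,59.9,0.288,0.351,0,0,0,59.9,0.288,0.351,0,0,0,59.9])

```text
clock: 1.7
eef_pos: [504.7, -154.2, 204.8]
eef_rot: [-3.14, -0.0, 1.451]
wrist_force: [-0.6, 0.4, 0.2]
finger_gap: 94.1
finger_force: 0.0
```

```bash
python3 - <<'E'
from cell import manip,camera,get_calibration
import cv2,numpy as np
s=manip.read_state();print(s['clock'],s['eef_pos'],s['eef_rot'],s['joints'])
c=get_calibration('wrist');p,d=camera('wrist');print(c)
cv2.imwrite("pics/w1.png",p[:,:,::-1]);np.savez("w1.npz",p=p,d=d,**c)
E
```

```text
1.7 [ 504.67743544 -154.19940855  204.83396986] [-3.14026940e+00 -2.28943477e-04  1.45070697e+00] [-3.65892821e-01  2.51581914e-01  1.58397867e+00 -1.03504625e-04
  1.30737126e+00 -2.45776594e-01]
{'fx': 371.64829954431775, 'fy': 371.64829954431775, 'cx': 323.16850971530505, 'cy': 238.0707952603846, 'origin': array([514.42544546, -72.44562048, 383.25103277]), 'attitude': array([ 2.85560015e+00,  1.60956145e-03, -1.20452464e-01])}
```

View pics/w1.png

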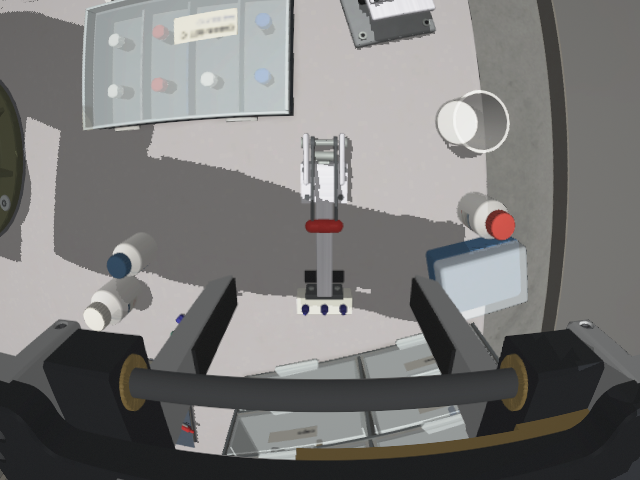

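The wrist view shows the red bar centred at about (324,226) and the blue ports at (305,310), (324,310) and (343,310). The arm bar stands vertical in the image, with the hinge end at about (325,140).

```bash
python3 - <<'E'
from h import *
f=np.load('w1.npz');c={k:f[k] for k in('fx','fy','cx','cy','origin','attitude')};p=f['p'].astype(int)
W=lambda u,v,z:onplane(c,u,v,z,True)
m=(p[...,0]>100)&(p[...,1]<70)&(p[...,2]<70);m[:210]=0;m[245:]=0;m[:,:290]=0;m[:,360:]=0
v,u=np.nonzero(m);print('red',len(u),u.min(),u.max(),v.min(),v.max());
e=W(np.array([u.min()-.5,u.max()+.5]),np.array([v.mean()]*2),60.);rb=W((u.min()+u.max())/2.,(v.min()+v.max())/2.,60.);print(e,np.linalg.norm(e[0]-e[1]),'rb',rb)
b=(p[...,2]>p[...,0]+35);b[:300]=0;b[320:]=0;b[:,:295]=0;b[:,352:]=0
n,l,s,ce=cv2.connectedComponentsWithStats(b.astype(np.uint8));print(ce[1:],s[1:,4]);
# bar edges per row
g=p.sum(2)
for r in(240,250,260): 
    k=np.nonzero(g[r,300:350]>330)[0]+300;print(r,k.min(),k.max())
po=W(np.array([305.,343]),np.array([310.,310]),44.);mc=po.mean(0);print('ports',po,np.linalg.norm(po[0]-po[1]))
a=(mc-rb)[:2];y=np.arctan2(a[1],a[0]);print('yaw',y,np.hypot(*a))
x=np.array([np.cos(y),np.sin(y)])
print('origin',rb[:2]-35*x,'grip',rb[:2]+30*x)
E
```

```text
red 444 305 342 219 232
[[ 487.18845254 -153.45341303   60.        ]
 [ 521.10757558 -157.54389854   60.        ]] 34.16487933157459 rb [ 504.19663007 -155.10186778   60.        ]
[[304.84       309.3       ]
 [324.19512195 309.19512195]
 [343.02702703 309.21621622]] [50 41 37]
240 316 332
250 316 332
260 317 332
ports [[ 474.21545072 -245.36535048   44.        ]
 [ 512.82626575 -250.01868659   44.        ]] 38.890211803192955
yaw -1.6855907862287656 93.20358426723348
origin [ 508.20561767 -120.33222559] grip [ 500.76035498 -184.90441824]
```

Emit:
jog_arm(plan=[-0.0005,-0.001,-0.02,0,0,0,-0.0005,-0.001,-0.055,0,0,0,-0.0005,-0.001,-0.09,0,0,0,-0.0005,-0.001,-0.12,0,0,0,-0.0005,-0.001,-0.145,0,0,0,-0.0005,-0.001,-0.158,0,0,0,-0.0005,-0.001,-0.16,0,0,0,-0.0005,-0.001,-0.16,0,0,0], claw=0.07)

```text
clock: 2.55
eef_pos: [504.7, -155.6, 46.3]
eef_rot: [3.141, 0.0, 1.451]
wrist_force: [-1.2, -0.1, 0.6]
finger_gap: 70.0
finger_force: 0.0
```

Emit:
jog_arm(plan=[0,0,0,0,0,0,0,0,0,0,0,0,0,0,0,0,0,0,0,0,0,0,0,0,0,0,0,0,0,0,0,0,0,0,0,0,0,0,0,0,0,0], claw=0.025, force=8)

```text
clock: 3.25
eef_pos: [504.8, -155.4, 45.6]
eef_rot: [3.141, 0.0, 1.451]
wrist_force: [1.3, 0.6, 1.9]
finger_gap: 32.7
finger_force: 8.0
```

```bash
python3 - <<'E'
import numpy as np
# lever arc rows in world shift for unit axis x dir
y=-1.688
x=np.array([np.cos(y),np.sin(y)]);r=np.hypot(74,20);a0=np.arctan2(20,74)
for t in np.arange(0.1,1.81,.1):
    dx=r*(np.cos(a0+t)-np.cos(a0));dz=r*(np.sin(a0+t)-np.sin(a0));print(round(t,2),(x*dx/1e3).round(4),round(dz/1e3,4))
E
```

```text
0.1 [0.0003 0.0024] 0.0073
0.2 [0.0006 0.0054] 0.0143
0.3 [0.0011 0.0092] 0.021
0.4 [0.0016 0.0135] 0.0272
0.5 [0.0022 0.0185] 0.033
0.6 [0.0028 0.0241] 0.0383
0.7 [0.0035 0.0301] 0.043
0.8 [0.0043 0.0365] 0.047
0.9 [0.0051 0.0434] 0.0504
1.0 [0.0059 0.0505] 0.0531
1.1 [0.0068 0.0579] 0.055
1.2 [0.0077 0.0654] 0.0562
1.3 [0.0086 0.073 ] 0.0567
1.4 [0.0095 0.0806] 0.0563
1.5 [0.0104 0.0881] 0.0552
1.6 [0.0112 0.0955] 0.0534
1.7 [0.0121 0.1027] 0.0508
1.8 [0.0129 0.1095] 0.0475
```

Emit:
jog_arm(plan=[0.0003,0.0024,0.0073,0,0,0,0.0006,0.0054,0.0143,0,0,0,0.0011,0.0092,0.021,0,0,0,0.0016,0.0135,0.0272,0,0,0,0.0022,0.0185,0.033,0,0,0,0.0028,0.0241,0.0383,0,0,0,0.0035,0.0301,0.043,0,0,0,0.0043,0.0365,0.047,0,0,0,0.0051,0.0434,0.0504,0,0,0,0.0059,0.0505,0.0531,0,0,0,0.0068,0.0579,0.055,0,0,0,0.0077,0.0654,0.0562,0,0,0,0.0086,0.073,0.0567,0,0,0,0.0095,0.0806,0.0563,0,0,0,0.0104,0.0881,0.0552,0,0,0,0.0112,0.0955,0.0534,0,0,0,0.0121,0.1027,0.0508,0,0,0,0.0124,0.1055,0.0496,0,0,0,0.0124,0.1055,0.0496,0,0,0,0.0124,0.1055,0.0496,0,0,0])

```text
clock: 5.25
eef_pos: [517.3, -49.0, 95.4]
eef_rot: [3.141, -0.001, 1.452]
wrist_force: [-1.8, 3.4, 5.7]
finger_gap: 32.8
finger_force: 8.0
```

Emit:
jog_arm(plan=[0,0,0,0,0,0,0,0,0,0,0,0,0,0,0,0,0,0,0,0,0.04,0,0,0,0,-0.04,0.075,0,0,0,0,-0.085,0.085,0,0,0,0,-0.12,0.085,0,0,0,0,-0.12,0.085,0,0,0,0,-0.12,0.085,0,0,0], claw=0.08)

```text
clock: 6.15
eef_pos: [516.8, -170.2, 179.7]
eef_rot: [-3.141, -0.0, 1.45]
wrist_force: [-0.9, 1.3, -0.8]
finger_gap: 80.1
finger_force: 0.0
```

```bash
python3 - <<'E'
from cell import manip,camera,get_calibration
import cv2,numpy as np
s=manip.read_state();print(s['clock'],s['eef_pos'],s['eef_rot'],s['joints'])
c=get_calibration('wrist');p,d=camera('wrist');print(c)
cv2.imwrite("pics/w2.png",p[:,:,::-1]);np.savez("w2.npz",p=p,d=d,**c)
E
```

```text
6.15 [ 516.75510306 -170.19012451  179.68108838] [-3.14102540e+00 -3.00392352e-04  1.44968145e+00] [-3.85549315e-01  3.09217937e-01  1.57037192e+00  1.48696877e-04
  1.26262885e+00 -2.64479667e-01]
{'fx': 371.64829954431775, 'fy': 371.64829954431775, 'cx': 323.16850971530505, 'cy': 238.0707952603846, 'origin': array([526.44958015, -88.44175038, 358.12158118]), 'attitude': array([ 2.85561060e+00,  7.99027713e-04, -1.21437972e-01])}
```

View pics/w2.png

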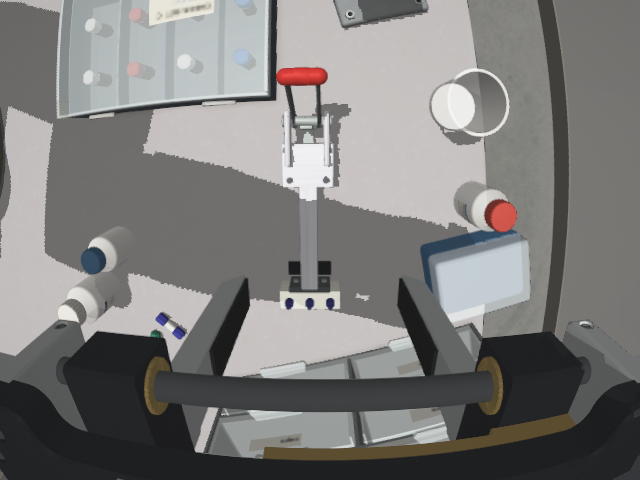

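The lever stands up: the red bar is at (302,76). The ports are at (289,303), (310,303) and (330,303), the bar edges near x=300–317, and the head bottom corners at (283,187) and (332,187).

```bash
cat >> h.py <<'E'
def load(n):
    f=np.load(n);return {k:f[k] for k in('fx','fy','cx','cy','origin','attitude')},f['p'].astype(int),f['d']
E
python3 - <<'E'
from h import *
c,p,d=load('w2.npz');W=lambda u,v,z:onplane(c,np.asarray(u,float),np.asarray(v,float),z,True)
b=(p[...,2]>p[...,0]+35);b[:292]=0;b[314:]=0;b[:,:275]=0;b[:,345:]=0
n,l,s,ce=cv2.connectedComponentsWithStats(b.astype(np.uint8));ce=ce[1:][s[1:,4]>15];print(ce)
po=W(ce[:,0],ce[:,1],44.);print(po)
g=p.sum(2);mid=[]
for r in range(200,258,6):
    row=g[r,285:335].astype(float);gr=np.diff(row);print(r,285+gr[:22].argmin(),285+22+gr[22:].argmax(),end=' | ')
print()
h=W([282.5,332.5],[187,187],34.);print('head far corners x=19',h,h.mean(0))
m=(p[...,0]>130)&(p[...,1]<80)&(p[...,2]<80);m[110:]=0;m[:60]=0;m[:,:270]=0;m[:,335:]=0
v,u=np.nonzero(m);print('red',u.min(),u.max(),v.min(),v.max(),W((u.min()+u.max())/2,(v.min()+v.max())/2,109.),'depth-ctr',np.median(cloud(c,d,True)[m],0))
mp=po.mean(0);a=(mp-h.mean(0))[:2];y=np.arctan2(a[1],a[0]);print('yaw',y,np.hypot(*a),'portdir',np.arctan2(*(po[-1]-po[0])[[1,0]]) )
x=np.array([np.cos(y),np.sin(y)]);print('origin',mp[:2]-128.5*x,h.mean(0)[:2]-19*x,'grip',mp[:2]-63.5*x)
E
```

```text
[[288.52       303.04      ]
 [309.46666667 303.26666667]
 [329.74       303.22      ]]
[[ 474.89120201 -239.46159556   44.        ]
 [ 494.49720952 -241.91892355   44.        ]
 [ 513.41204881 -244.14605445   44.        ]]
200 297 308 | 206 301 309 | 212 304 317 | 218 305 317 | 224 304 317 | 230 304 317 | 236 298 317 | 242 298 317 | 248 298 317 | 254 304 317 | 
head far corners x=19 [[ 484.70954346 -132.03938485   34.        ]
 [ 528.46125179 -137.54714892   34.        ]] [ 506.58539762 -134.79326689   34.        ]
red 276 326 68 83 [516.40627746 -48.78323971 109.        ] depth-ctr [517.00975995 -50.00589526 115.70428278]
yaw -1.6853666599272301 107.7553689875159 portdir -0.12101419968076006
origin [ 508.95692071 -114.18463777] [ 508.75747475 -115.91783097] grip [ 501.52613052 -178.75849747]
```

Emit:
jog_arm(plan=[-0.0153,-0.0094,-0.04,0,0,0.3,-0.0153,-0.0094,-0.08,0,0,0.3,-0.0153,-0.0094,-0.115,0,0,0.3,-0.0153,-0.0094,-0.145,0,0,0.3,-0.0153,-0.0094,-0.162,0,0,0.3,-0.0153,-0.0094,-0.17,0,0,0.3,-0.0153,-0.0094,-0.1715,0,0,0.3,-0.0153,-0.0094,-0.1715,0,0,0.3,-0.0153,-0.0094,-0.1715,0,0,0.3], claw=0.06)

```text
clock: 7.1
eef_pos: [502.3, -179.2, 9.6]
eef_rot: [3.14, 0.0, 1.457]
wrist_force: [-0.0, 0.5, 0.5]
finger_gap: 59.9
finger_force: 0.0
```

Emit:
jog_arm(plan=[0,0,0,0,0,0,0,0,0,0,0,0,0,0,0,0,0,0,0,0,0,0,0,0,0,0,0,0,0,0,0,0,0,0,0,0,0,0,0,0,0,0,0,0,0,0,0,0], claw=0.005, force=35)

```text
clock: 7.9
eef_pos: [501.7, -179.2, 8.5]
eef_rot: [-3.142, -0.0, 1.456]
wrist_force: [0.4, 0.2, 0.3]
finger_gap: 16.0
finger_force: 35.0
```

Emit:
jog_arm(plan=[0,0,0.01,0,0,0,0,0,0.03,0,0,0,0,0,0.06,0,0,0,0,0,0.09,0,0,0,0,0.01,0.115,0,0,1,0.001,0.03,0.135,0,0,2,0.002,0.06,0.14,0,0,4,0.004,0.095,0.14,0,0,6,0.006,0.13,0.14,0,0,8,0.008,0.165,0.14,0,0,10,0.01,0.195,0.14,0,0,12,0.012,0.225,0.14,0,0,14,0.0136,0.245,0.14,0,0,15.5,0.0136,0.2552,0.14,0,0,16.1,0.0136,0.2552,0.14,0,0,16.1,0.0136,0.2552,0.14,0,0,16.1,0.0136,0.2552,0.14,0,0,16.1])

```text
clock: 9.6
eef_pos: [515.3, 75.0, 148.5]
eef_rot: [-3.141, 0.0, 1.736]
wrist_force: [0.5, 0.3, -7.1]
finger_gap: 16.0
finger_force: 35.0
```

```bash
python3 - <<'E'
from cell import manip,camera,get_calibration
import cv2,numpy as np
s=manip.read_state();print(s['clock'],s['eef_pos'],s['eef_rot'],s['wrist_force'],s['moment'])
c=get_calibration('wrist');p,d=camera('wrist');print(c['origin'],c['attitude'])
cv2.imwrite("pics/w3.png",p[:,:,::-1]);np.savez("w3.npz",p=p,d=d,**c)
E
```

```text
9.6 [515.27131254  75.02143398 148.54641753] [-3.14137199e+00  1.44562568e-04  1.73605448e+00] [ 0.48120022  0.32378557 -7.05104526] [-0.0932859  -0.09979442 -0.0368576 ]
[501.27637271 156.32196428 326.94222177] [2.85522488e+00 2.99980372e-04 1.64871171e-01]
```

View pics/w3.png

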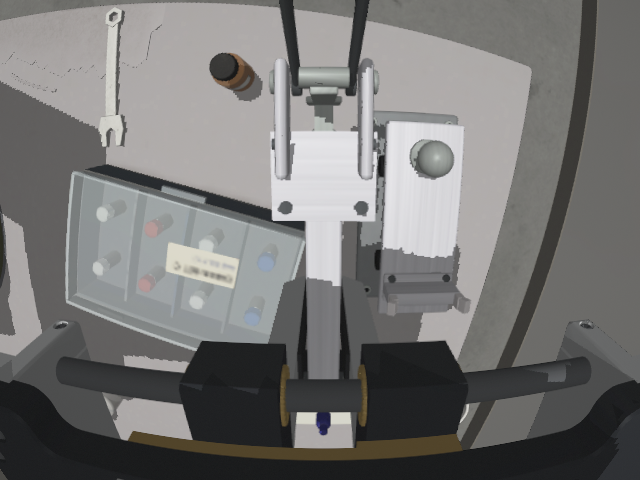

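In this wrist view the ball is at (435,159), with the white deck from (385,122) to (462,122). The fork cheeks are at about (390,300) and (464,303), and the held head's lower corners are at (271,221) and (377,221).

```bash
python3 - <<'E'
from h import *
c,p,d=load('w3.npz');P=cloud(c,d,True);W=lambda u,v,z:onplane(c,np.asarray(u,float),np.asarray(v,float),z,True)
md=lambda v0,v1,u0,u1:np.median(P[v0:v1,u0:u1].reshape(-1,3),0).round(1)
print('deck',md(190,240,400,445),'head',md(185,200,300,350),'balltop',P[150:170,425:445,2].min() , np.sort(P[150:170,425:445,2].ravel())[-40:-20].mean(),'bench',md(60,100,420,480),'basepl',md(120,180,368,374))
zs=md(190,240,400,445)[2]; zb=zs+24
g=cv2.cvtColor(p.astype(np.uint8),cv2.COLOR_RGB2HSV)
# ball contour: pixels with z > deck+8
m=(P[...,2]>zs+8)&(P[...,2]<zs+45);m[:130]=0;m[190:]=0;m[:,:405]=0;m[:,465:]=0
ct=max(cv2.findContours(m.astype(np.uint8),0,2)[0],key=cv2.contourArea);print('ball circ',cv2.minEnclosingCircle(ct))
Q=P[m];A=np.c_[2*Q,np.ones(len(Q))];s=np.linalg.lstsq(A,(Q**2).sum(1),rcond=None)[0];print('sphere',s[:3],np.sqrt(s[3]+s[:3]@s[:3]),len(Q))
(u,v),r=cv2.minEnclosingCircle(ct);print('ball ray',W(u,v,zb))
m=(P[...,2]>zs+24);m[255:,:]&=1;mm=np.zeros_like(m);mm[265:318,378:475]=1;m&=mm
ct=max(cv2.findContours(m.astype(np.uint8),0,2)[0],key=cv2.contourArea);print('fork px',cv2.boundingRect(ct))
Q=P[m];print('fork',len(Q),Q.min(0),Q.max(0),cv2.minAreaRect(Q[:,:2].astype(np.float32)))
# head far corners & edges
gr=p.sum(2)
for r in(150,170,190,205):
    k=gr[r].astype(float);dk=np.diff(k);print(r,262+dk[262:282].argmax(),366+dk[366:386].argmin(),dk[262:282].max(),dk[366:386].min(),'deck',[378+dk[378:395].argmax(),450+dk[450:472].argmin()])
for uu in(280,320,360): k=np.diff(gr[:,uu].astype(float));print(uu,210+k[210:232].argmin(),122+k[122:140].argmax())
E
```

```text
deck [584.2 109.6  61.1] head [505.8 131.6 173. ] balltop 90.82548788007435 97.74481442461271 bench [604.6 226.2  -1.3] basepl [520.1 152.7 185.1]
ball circ ((435.1976623535156, 158.39825439453125), 18.87053871154785)
sphere [577.43746373 152.82882719  85.6230208 ] 12.123840977201844 1068
ball ray [577.49892609 152.96834797  85.1       ]Traceback (most recent call last):
  File "<stdin>", line 12, in <module>
numpy._core._exceptions._UFuncOutputCastingError: Cannot cast ufunc 'bitwise_and' output from dtype('int64') to dtype('bool') with casting rule 'same_kind'
```

```bash
python3 - <<'E'
from h import *
c,p,d=load('w3.npz');P=cloud(c,d,True);W=lambda u,v,z:onplane(c,np.asarray(u,float),np.asarray(v,float),z,True)
gr=p.sum(2).astype(float)
L=[];Rr=[];D1=[];D2=[]
for r in range(138,216,4):
    k=np.diff(gr[r]);L.append((262+k[262:282].argmax()+.5,r));Rr.append((366+k[366:386].argmin()+.5,r))
for r in range(200,245,4):
    k=np.diff(gr[r]);D1.append((376+k[376:395].argmax()+.5,r));D2.append((448+k[448:472].argmin()+.5,r))
for n,E,z in(('headL',L,173.5),('headR',Rr,173.5),('deckL',D1,62),('deckR',D2,62)):
    E=np.array(E);q=W(E[:,0],E[:,1],z);s=np.polyfit(q[:,1],q[:,0],1)
    for _ in range(3):
        e=np.abs(np.polyval(s,q[:,1])-q[:,0]);kk=e<max(1,np.median(e)*2);s=np.polyfit(q[kk,1],q[kk,0],1)
    print(n,'n',kk.sum(),'yaw',np.arctan2(-1,-s[0]),'x@y=100,152',np.polyval(s,[100,152]))
uu=np.arange(280,371,5);b=[];t=[]
for u in uu:
    k=np.diff(gr[:,u]);b.append(210+k[210:232].argmin()+.5);t.append(122+k[122:140].argmax()+.5)
print(b,t)
print('front edge (x=19)',W(324,np.median(b),173.5),'back edge (x=-19)',W(324,np.median(t),173.5))
m=(P[...,2]>86)&(P[...,2]<112);mm=np.zeros_like(m);mm[255:318,378:475]=True;m&=mm
Q=P[m];print(len(Q),np.percentile(Q,[2,50,98],axis=0).round(1))
for z0,z1 in((86,92),(92,99),(99,112)):
    q=Q[(Q[:,2]>z0)&(Q[:,2]<z1)];print(z0,len(q),cv2.minAreaRect(q[:,:2].astype(np.float32)))
t=Q[Q[:,2]>100];print(t.round(0)[::8])
E
```

```text
headL n 19 yaw -1.4968498661957972 x@y=100,152 [486.09264527 482.24040531]
headR n 17 yaw -1.412652759989494 x@y=100,152 [532.6983812 524.4056683]
deckL n 12 yaw -1.411765320134566 x@y=100,152 [555.70265671 547.3626166 ]
deckR n 12 yaw -1.4081207428351943 x@y=100,152 [614.83053698 606.29598923]
[np.float64(220.5), np.float64(220.5), np.float64(220.5), np.float64(220.5), np.float64(220.5), np.float64(220.5), np.float64(210.5), np.float64(220.5), np.float64(220.5), np.float64(220.5), np.float64(210.5), np.float64(220.5), np.float64(220.5), np.float64(220.5), np.float64(220.5), np.float64(220.5), np.float64(221.5), np.float64(221.5), np.float64(221.5)] [np.float64(122.5), np.float64(135.5), np.float64(139.5), np.float64(130.5), np.float64(130.5), np.float64(130.5), np.float64(130.5), np.float64(130.5), np.float64(130.5), np.float64(122.5), np.float64(122.5), np.float64(130.5), np.float64(130.5), np.float64(130.5), np.float64(130.5), np.float64(130.5), np.float64(126.5), np.float64(123.5), np.float64(123.5)]
front edge (x=19) [507.71798008 119.47773341 173.5       ] back edge (x=-19) [50
[... 290 characters left out ...]
44114685059), 9.625655174255371)
99 276 ((593.5751342773438, 53.386375427246094), (61.023799896240234, 10.80130386352539), 9.168171882629395)
[[618.  62. 100.]
 [621.  62. 101.]
 [619.  62. 103.]
 [566.  53. 101.]
 [619.  62. 104.]
 [566.  53. 101.]
 [618.  60. 101.]
 [564.  53. 103.]
 [617.  59. 101.]
 [623.  60. 102.]
 [568.  53. 103.]
 [621.  59. 102.]
 [567.  52. 103.]
 [618.  58. 103.]
 [564.  51. 104.]
 [617.  56. 101.]
 [624.  57. 101.]
 [568.  51. 104.]
 [619.  57. 105.]
 [566.  49. 103.]
 [619.  55. 101.]
 [564.  48. 102.]
 [571.  47. 100.]
 [623.  55. 102.]
 [568.  48. 104.]
 [620.  55. 104.]
 [567.  47. 103.]
 [619.  54. 104.]
 [567.  46. 104.]
 [565.  44. 102.]
 [568.  45. 103.]]
```

Emit:
jog_arm(plan=[0.02,0.004,0,0,0,-0.2,0.045,0.009,0,0,0,-0.2,0.065,0.013,0,0,0,-0.2,0.073,0.0148,0,0,0,-0.2,0.073,0.0148,-0.01,0,0,-0.2,0.073,0.0148,-0.025,0,0,-0.2,0.073,0.0148,-0.034,0,0,-0.2,0.073,0.0148,-0.038,0,0,-0.2,0.073,0.0148,-0.038,0,0,-0.2,0.073,0.0148,-0.038,0,0,-0.2,0.073,0.0148,-0.038,0,0,-0.2])

```text
clock: 10.75
eef_pos: [588.5, 90.8, 111.1]
eef_rot: [3.141, 0.0, 1.734]
wrist_force: [0.7, -0.5, -6.0]
finger_gap: 16.0
finger_force: 35.0
```

Emit:
jog_arm(plan=[0,0,-0.002,0,0,0,0,0,-0.004,0,0,0,0,0,-0.006,0,0,0,0,0,-0.008,0,0,0,0,0,-0.01,0,0,0,0,0,-0.012,0,0,0,0,0,-0.012,0,0,0])

```text
clock: 11.45
eef_pos: [588.1, 90.7, 98.1]
eef_rot: [-3.141, -0.0, 1.734]
wrist_force: [0.7, 0.2, -6.6]
finger_gap: 15.5
finger_force: 35.0
```

```bash
python3 - <<'E'
from cell import manip,camera,get_calibration
import cv2,numpy as np
s=manip.read_state();print(s['clock'],s['eef_pos'],s['eef_rot'],s['wrist_force'],s['moment'])
a=camera('scene')[0][:,:,::-1];cv2.imwrite("pics/s2.png",cv2.resize(a[170:320,170:370],None,fx=4,fy=4,interpolation=2))
E
```

```text
11.45 [588.13676808  90.74519575  98.13610746] [-3.14099192e+00 -2.67251874e-05  1.73401241e+00] [ 0.70737115  0.23644948 -6.62105863] [-0.06739709 -0.10724667  0.00761909]
```

View pics/s2.png

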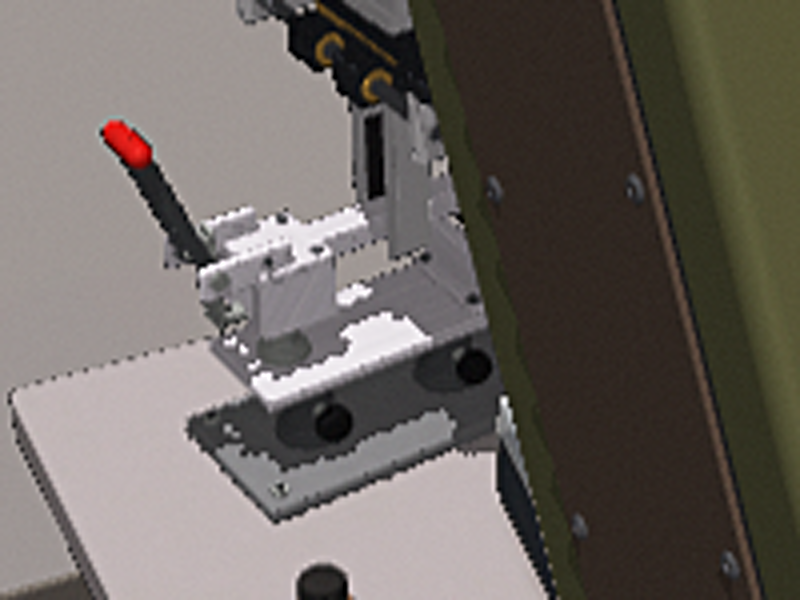

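The head is over the ball, with the ball just inside the socket at about (285,345) in the crop. The lever is up and no contact force is building.

Emit:
jog_arm(plan=[0,0,-0.0015,0,0,0,0,0,-0.003,0,0,0,0,0,-0.0045,0,0,0,0,0,-0.006,0,0,0,0,0,-0.0075,0,0,0,0,0,-0.009,0,0,0,0,0,-0.0105,0,0,0,0,0,-0.012,0,0,0,0,0,-0.0125,0,0,0,0,0,-0.0125,0,0,0])

```text
clock: 12.5
eef_pos: [588.3, 90.8, 86.0]
eef_rot: [-3.141, -0.0, 1.734]
wrist_force: [0.9, 0.1, -6.0]
finger_gap: 15.3
finger_force: 35.0
```

Emit:
jog_arm(plan=[0,0,-0.0003,0,0,0,0,0,-0.0006,0,0,0,0,0,-0.0009,0,0,0,0,0,-0.0012,0,0,0,0,0,-0.0015,0,0,0,0,0,-0.0015,0,0,0])

```text
clock: 13.1
eef_pos: [588.3, 90.8, 84.5]
eef_rot: [-3.142, -0.0, 1.734]
wrist_force: [-0.9, 0.0, -6.1]
finger_gap: 15.8
finger_force: 35.0
```

Emit:
jog_arm(plan=[0,0,-0.0003,0,0,0,0,0,-0.0006,0,0,0,0,0,-0.0009,0,0,0,0,0,-0.0012,0,0,0,0,0,-0.0015,0,0,0,0,0,-0.0018,0,0,0,0,0,-0.002,0,0,0,0,0,-0.002,0,0,0])

```text
clock: 13.9
eef_pos: [588.3, 90.8, 82.5]
eef_rot: [-3.142, 0.0, 1.734]
wrist_force: [0.6, -0.3, -7.6]
finger_gap: 15.9
finger_force: 35.0
```

Emit:
jog_arm(plan=[0,0,-0.0002,0,0,0,0,0,-0.0004,0,0,0,0,0,-0.0006,0,0,0,0,0,-0.0008,0,0,0,0,0,-0.001,0,0,0,0,0,-0.001,0,0,0])

```text
clock: 14.5
eef_pos: [588.3, 90.8, 81.5]
eef_rot: [-3.142, 0.0, 1.734]
wrist_force: [-0.2, -0.7, -6.5]
finger_gap: 15.5
finger_force: 35.0
```

Emit:
jog_arm(plan=[0,0,-0.0002,0,0,0,0,0,-0.0004,0,0,0,0,0,-0.0006,0,0,0,0,0,-0.0008,0,0,0,0,0,-0.0008,0,0,0])

```text
clock: 15.0
eef_pos: [588.3, 90.8, 80.7]
eef_rot: [-3.142, -0.0, 1.734]
wrist_force: [-0.3, -0.1, -5.3]
finger_gap: 15.8
finger_force: 35.0
```

Emit:
jog_arm(plan=[0,0,-0.0002,0,0,0,0,0,-0.0004,0,0,0,0,0,-0.0006,0,0,0,0,0,-0.0006,0,0,0])

```text
clock: 15.4
eef_pos: [588.4, 90.8, 80.5]
eef_rot: [3.141, 0.0, 1.734]
wrist_force: [-1.9, 0.1, 0.2]
finger_gap: 15.7
finger_force: 35.0
```

Emit:
jog_arm(plan=[0,0,-0.0002,0,0,0,0,0,-0.0004,0,0,0,0,0,-0.0004,0,0,0,0,0,-0.0004,0,0,0])

```text
clock: 15.8
eef_pos: [588.5, 90.8, 80.5]
eef_rot: [3.141, 0.0, 1.734]
wrist_force: [-4.8, -0.1, 6.1]
finger_gap: 15.6
finger_force: 35.0
```

```bash
python3 - <<'E'
from cell import manip
s=manip.read_state();print(s['clock'],s['eef_pos'],s['eef_rot'],s['wrist_force'],s['moment'])
E
```

```text
15.8 [588.48687235  90.78685373  80.4644768 ] [3.14088948e+00 5.49299689e-05 1.73393692e+00] [-4.75910889 -0.08660908  6.07889534] [-0.13438691  0.7794417  -0.04910163]
```

Emit:
jog_arm(plan=[-0.0002,0,0,0,0,0,-0.0004,0,0.0001,0,0,0,-0.0004,0,0.0001,0,0,0,-0.0004,0,0.0001,0,0,0])

```text
clock: 16.2
eef_pos: [588.5, 90.8, 80.5]
eef_rot: [3.14, 0.0, 1.734]
wrist_force: [-0.0, -0.9, 4.9]
finger_gap: 15.7
finger_force: 35.0
```

Emit:
jog_arm(plan=[0,0,0,0,0,0,0,0,0,0,0,0,0,0,0,0,0,0,0,0,0,0,0,0,0,0,0,0,0,0,0,0,0,0,0,0,0,0,0,0,0,0,0,0,0,0,0,0], claw=0.05)

```text
clock: 17.0
eef_pos: [587.9, 90.8, 79.8]
eef_rot: [3.142, -0.0, 1.734]
wrist_force: [-0.4, 0.7, 0.2]
finger_gap: 50.0
finger_force: 0.0
```

Emit:
jog_arm(plan=[0,0,0.02,0,0,0,0,0,0.06,0,0,0,0,0,0.1,0,0,0,-0.003,0.02,0.13,0,0,0,-0.007,0.045,0.15,0,0,0,-0.01,0.06,0.16,0,0,0,-0.01,0.06,0.16,0,0,0,-0.01,0.06,0.16,0,0,0])

```text
clock: 17.8
eef_pos: [577.7, 150.4, 238.5]
eef_rot: [-3.14, 0.0, 1.734]
wrist_force: [-0.4, -0.4, -0.7]
finger_gap: 50.0
finger_force: 0.0
```

```bash
python3 - <<'E'
from cell import manip,camera,get_calibration
import cv2,numpy as np
s=manip.read_state();print(s['clock'],s['eef_pos'],s['eef_rot'],s['wrist_force'],s['moment'])
c=get_calibration('wrist');p,d=camera('wrist');print(c['origin'],c['attitude'])
cv2.imwrite("pics/w4.png",p[:,:,::-1]);np.savez("w4.npz",p=p,d=d,**c)
E
```

```text
17.8 [577.65524872 150.41955584 238.51373051] [-3.13991737e+00  2.73501371e-04  1.73449948e+00] [-0.36359654 -0.4370732  -0.65751883] [-0.0184512  -0.04971735  0.05459912]
[564.06022923 231.79942237 416.92064712] [2.85510125e+00 1.69352964e-03 1.63325263e-01]
```

View pics/w4.png

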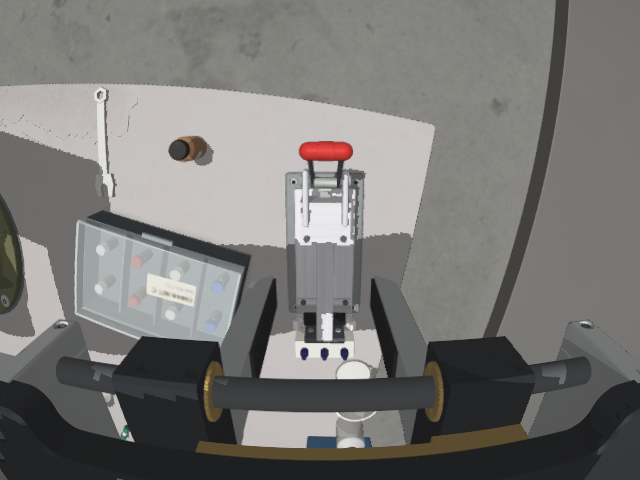

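The arm is seated, with the shoe between the fork cheeks at about (325,305). The lever is up with its red bar at (326,151).

```bash
python3 - <<'E'
from h import *
c,p,d=load('w4.npz');P=cloud(c,d,True);W=lambda u,v,z:onplane(c,np.asarray(u,float),np.asarray(v,float),z,True)
m=(p[...,0]>110)&(p[...,1]<80)&(p[...,2]<80);m[170:]=0;m[:130]=0;m[:,:290]=0;m[:,365:]=0
v,u=np.nonzero(m);print(u.min(),u.max(),v.min(),v.max());z=181.5
e=W([u.min()-.5,u.max()+.5],[np.mean(v)]*2,z);rb=W((u.min()+u.max())/2,(v.min()+v.max())/2,z);print('ends',e,np.linalg.norm(e[1]-e[0]),'rb',rb,'cloud',np.median(P[m],0))
# head front edge
gr=p.sum(2).astype(float);b=[]
for uu in range(308,346,4): k=np.diff(gr[:,uu]);b.append(232+k[232:256].argmin()+.5)
print(b,W(325.,np.median(b),106.))
mc=W([304,344.5],[353,353],116.).mean(0);print('ports',mc)
x=np.array([.1601,-.9871]);hin=np.array([577.5,152.9])-39*x
l=(rb[:2]-hin)@x;r=np.hypot(74,20);a=np.arccos(l/r);a0=np.arctan2(20,74);print('l',l,'lever',a-a0,'z',112+r*np.sin(a))
for t in np.linspace(a-a0,0,19):
    dx=r*(np.cos(a0+t)-np.cos(a));print(round(t,2),(x*dx/1e3).round(4),round(r*(np.sin(a0+t)-np.sin(a))/1e3,4))
E
```

```text
299 352 141 160
ends [[550.30339809 217.33568578 181.5       ]
 [583.84005422 222.89921362 181.5       ]] 33.9950017909078 rb [567.06106321 220.14853914 181.5       ] cloud [566.93104155 220.35359696 187.30236755]
[np.float64(235.5), np.float64(241.5), np.float64(241.5), np.float64(242.5), np.float64(242.5), np.float64(241.5), np.float64(242.5), np.float64(242.5), np.float64(244.5), np.float64(235.5)] [580.59785275 138.06201253 106.        ]
ports [597.77650419  30.47956111 116.        ]
l -29.052368386082595 lever 1.695549399442487 z 182.93630869420363
1.7 [ 0. -0.] 0.0
1.6 [ 0.0011 -0.0067] 0.0024
1.51 [ 0.0022 -0.0136] 0.0042
1.41 [ 0.0034 -0.0207] 0.0053
1.32 [ 0.0045 -0.0278] 0.0057
1.22 [ 0.0057 -0.0349] 0.0055
1.13 [ 0.0068 -0.042 ] 0.0045
1.04 [ 0.0079 -0.0489] 0.0029
0.94 [ 0.009  -0.0557] 0.0007
0.85 [ 0.0101 -0.0622] -0.0022
0.75 [ 0.0111 -0.0684] -0.0057
0.66 [ 0.0121 -0.0743] -0.0098
0.57 [ 0.0129 -0.0798] -0.0144
0.47 [ 0.0138 -0.0848] -0.0195
0.38 [ 0.0145 -0.0893] -0.0251
0.28 [ 0.0151 -0.0933] -0.0311
0.19 [ 0.0157 -0.0967] -0.0374
0.09 [ 0.0161 -0.0995] -0.0441
0.0 [ 0.0165 -0.1017] -0.0509
```

Emit:
jog_arm(plan=[-0.004,0.03,0,0,0,0,-0.008,0.055,0,0,0,0,-0.0105,0.0698,0,0,0,0,-0.0105,0.0698,-0.02,0,0,0,-0.0105,0.0698,-0.045,0,0,0,-0.0105,0.0698,-0.065,0,0,0,-0.0105,0.0698,-0.0725,0,0,0,-0.0105,0.0698,-0.0725,0,0,0,-0.0105,0.0698,-0.0725,0,0,0], claw=0.06)

```text
clock: 18.75
eef_pos: [567.8, 220.4, 168.2]
eef_rot: [3.141, -0.0, 1.734]
wrist_force: [-0.3, 0.5, 0.3]
finger_gap: 59.9
finger_force: 0.0
```

Emit:
jog_arm(plan=[0,0,0,0,0,0,0,0,0,0,0,0,0,0,0,0,0,0,0,0,0,0,0,0,0,0,0,0,0,0,0,0,0,0,0,0], claw=0.025, force=10)

```text
clock: 19.35
eef_pos: [567.5, 220.7, 167.5]
eef_rot: [3.141, -0.0, 1.734]
wrist_force: [-0.3, 0.0, 2.3]
finger_gap: 32.8
finger_force: 10.0
```

Follow the arc in two stages.

Emit:
jog_arm(plan=[0.0011,-0.0067,0.0024,0,0,0,0.0022,-0.0136,0.0042,0,0,0,0.0034,-0.0207,0.0053,0,0,0,0.0045,-0.0278,0.0057,0,0,0,0.0057,-0.0349,0.0055,0,0,0,0.0068,-0.042,0.0045,0,0,0,0.0079,-0.0489,0.0029,0,0,0,0.009,-0.0557,0.0007,0,0,0,0.009,-0.0557,0.0007,0,0,0,0.009,-0.0557,0.0007,0,0,0])

```text
clock: 20.35
eef_pos: [576.5, 164.5, 167.9]
eef_rot: [-3.141, 0.0, 1.734]
wrist_force: [-0.1, 0.0, 0.5]
finger_gap: 32.8
finger_force: 10.0
```

```bash
python3 - <<'E'
from cell import manip
s=manip.read_state();print(s['clock'],s['eef_pos'],s['wrist_force'],s['moment'],s['finger_gap'])
E
```

```text
20.35 [576.45844249 164.51013927 167.94698593] [-0.06360524  0.04806804  0.53373446] [-0.1769474  -0.11923963 -0.02355226] 32.76482286371134
```

Emit:
jog_arm(plan=[0.0005,-0.0033,-0.0014,0,0,0,0.0011,-0.0065,-0.0029,0,0,0,0.0016,-0.0096,-0.0046,0,0,0,0.0021,-0.0127,-0.0064,0,0,0,0.0026,-0.0157,-0.0084,0,0,0,0.0031,-0.0186,-0.0105,0,0,0,0.0035,-0.0214,-0.0128,0,0,0,0.0039,-0.0241,-0.0151,0,0,0,0.0044,-0.0266,-0.0176,0,0,0,0.0048,-0.0291,-0.0202,0,0,0,0.0048,-0.0291,-0.0202,0,0,0])

```text
clock: 21.45
eef_pos: [581.2, 135.2, 147.3]
eef_rot: [-3.141, 0.0, 1.734]
wrist_force: [-0.2, -2.5, 0.8]
finger_gap: 32.5
finger_force: 10.0
```

```bash
python3 - <<'E'
from cell import manip
s=manip.read_state();print(s['clock'],s['eef_pos'],s['wrist_force'],s['moment'],s['finger_gap'])
E
```

```text
21.45 [581.2094921  135.22097071 147.34926833] [-0.15368856 -2.45289007  0.81547161] [-0.32510902 -0.23701028  0.02967834] 32.54720270704188
```

Emit:
jog_arm(plan=[0.0003,-0.0023,-0.0028,0,0,0,0.0007,-0.0045,-0.0056,0,0,0,0.001,-0.0065,-0.0086,0,0,0,0.0013,-0.0085,-0.0116,0,0,0,0.0016,-0.0102,-0.0147,0,0,0,0.0019,-0.0119,-0.0179,0,0,0,0.0021,-0.0133,-0.0212,0,0,0,0.0023,-0.0147,-0.0246,0,0,0,0.0025,-0.0158,-0.028,0,0,0,0.0025,-0.0158,-0.028,0,0,0])

```text
clock: 22.45
eef_pos: [583.6, 119.7, 119.1]
eef_rot: [-3.141, 0.0, 1.734]
wrist_force: [2.4, -3.0, -0.4]
finger_gap: 32.5
finger_force: 10.0
```

```bash
python3 - <<'E'
from cell import manip
s=manip.read_state();print(s['clock'],s['eef_pos'],s['wrist_force'],s['moment'],s['finger_gap'])
E
```

```text
22.45 [583.5689679  119.69917006 119.08162179] [ 2.35231907 -3.04097878 -0.41362757] [-0.60813768 -0.45834805 -0.03753312] 32.53969020112984
```

Emit:
jog_arm(plan=[0,0,0,0,0,0,0,0,0,0,0,0,0,0,0,0,0,0,0,0,0.02,0,0,0,0,0,0.055,0,0,0,0,0,0.09,0,0,0,0,0,0.12,0,0,0,0,0,0.12,0,0,0,0,0,0.12,0,0,0], claw=0.06)

```text
clock: 23.35
eef_pos: [583.6, 120.1, 239.8]
eef_rot: [3.141, -0.0, 1.734]
wrist_force: [0.1, 0.8, 0.4]
finger_gap: 60.0
finger_force: 0.0
```

```bash
python3 - <<'E'
from cell import manip,camera,get_calibration
from h import *
s=manip.read_state();print(s['clock'],s['eef_pos'],s['wrist_force'])
c=get_calibration('wrist');p,d=camera('wrist')
cv2.imwrite("pics/w5.png",p[:,:,::-1]);np.savez("w5.npz",p=p,d=d,**c)
p=p.astype(int);P=cloud(c,d,True)
m=(p[...,0]>110)&(p[...,1]<75)&(p[...,2]<75);m[:150]=0;m[340:]=0;m[:,:285]=0;m[:,370:]=0
v,u=np.nonzero(m);print(len(u),u.min(),u.max(),v.min(),v.max(),np.percentile(P[m],[10,50,90],axis=0))
E
```

```text
23.35 [583.63240406 120.13132553 239.80399213] [0.08137371 0.83428981 0.39630537]
525 303 343 228 243 [[570.44002031 118.14260788 138.14286515]
 [582.64289546 122.96913058 141.09739444]
 [594.48751292 127.2594718  142.65244191]]
```

View pics/w5.png

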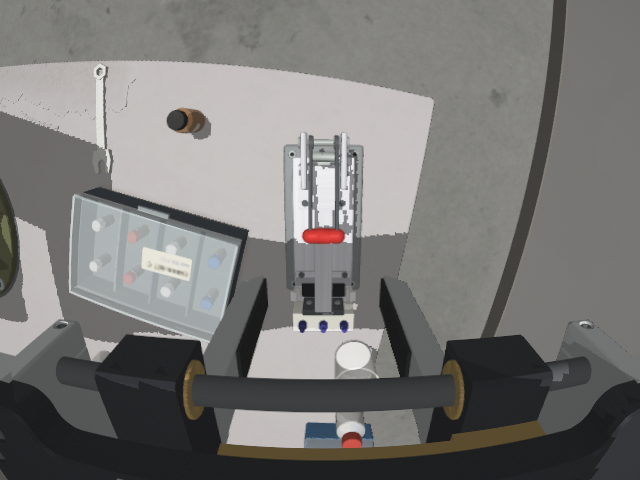

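The lever lies almost fully down, with the red bar at (323,236). Its top reads about 142 mm against roughly 138 mm expected when fully down, so I'll press it home gently with closed fingers.

Emit:
jog_arm(plan=[0,0,-0.02,0,0,0,0,0,-0.05,0,0,0,0,0,-0.075,0,0,0,0,0,-0.088,0,0,0,0,0,-0.091,0,0,0,0,0,-0.091,0,0,0,0,0,-0.091,0,0,0,0,0,-0.091,0,0,0], claw=0.0)

```text
clock: 24.2
eef_pos: [584.1, 120.1, 149.9]
eef_rot: [3.14, 0.0, 1.734]
wrist_force: [-0.8, -1.2, -0.0]
finger_gap: 1.1
finger_force: 0.0
```

Emit:
jog_arm(plan=[0,0,-0.001,0,0,0,0,0,-0.002,0,0,0,0,0,-0.003,0,0,0,0,0,-0.004,0,0,0,0,0,-0.005,0,0,0,0,0,-0.006,0,0,0,0,0,-0.007,0,0,0,0,0,-0.007,0,0,0])

```text
clock: 25.0
eef_pos: [583.8, 119.8, 141.9]
eef_rot: [3.141, 0.0, 1.734]
wrist_force: [-0.4, -1.6, 2.0]
finger_gap: 0.8
finger_force: 0.5
```

Emit:
jog_arm(plan=[0,0,-0.0007,0,0,0,0,0,-0.0014,0,0,0,0,0,-0.002,0,0,0,0,0,-0.002,0,0,0])

```text
clock: 25.4
eef_pos: [583.7, 120.0, 139.8]
eef_rot: [3.142, -0.0, 1.734]
wrist_force: [0.7, -1.6, 2.6]
finger_gap: 0.8
finger_force: 0.8
```

Emit:
jog_arm(plan=[0,0,-0.0005,0,0,0,0,0,-0.001,0,0,0,0,0,-0.0015,0,0,0,0,0,-0.0015,0,0,0])

```text
clock: 25.8
eef_pos: [583.7, 120.0, 138.2]
eef_rot: [-3.141, -0.0, 1.734]
wrist_force: [1.5, -1.6, 1.0]
finger_gap: 0.5
finger_force: 0.7
```

Emit:
jog_arm(plan=[0,0,-0.0005,0,0,0,0,0,-0.001,0,0,0,0,0,-0.001,0,0,0])

```text
clock: 26.1
eef_pos: [583.8, 120.0, 137.7]
eef_rot: [3.141, 0.0, 1.734]
wrist_force: [-0.2, -2.4, 4.4]
finger_gap: 0.4
finger_force: 2.3
```

Emit:
jog_arm(plan=[0,0,-0.0003,0,0,0,0,0,-0.0006,0,0,0,0,0,-0.0006,0,0,0])

```text
clock: 26.4
eef_pos: [583.9, 120.0, 137.4]
eef_rot: [3.141, 0.0, 1.734]
wrist_force: [-1.4, -2.8, 7.1]
finger_gap: 0.5
finger_force: 3.8
```

Emit:
jog_arm(plan=[0,0,0.01,0,0,0,0,0,0.04,0,0,0,0,0,0.08,0,0,0,0,0,0.1,0,0,0,0,0,0.1,0,0,0,0,0,0.1,0,0,0])

```text
clock: 27.0
eef_pos: [583.4, 120.1, 236.3]
eef_rot: [-3.141, -0.0, 1.734]
wrist_force: [-0.6, 0.3, -0.4]
finger_gap: 0.1
finger_force: 0.0
```

```bash
python3 - <<'E'
from cell import manip,camera,get_calibration
from h import *
s=manip.read_state();print(s['clock'],s['eef_pos'],s['wrist_force'])
c=get_calibration('wrist');p,d=camera('wrist')
cv2.imwrite("pics/w6.png",p[:,:,::-1])
p=p.astype(int);P=cloud(c,d,True)
m=(p[...,0]>110)&(p[...,1]<75)&(p[...,2]<75);m[:150]=0;m[340:]=0;m[:,:285]=0;m[:,370:]=0
v,u=np.nonzero(m);print(len(u),u.min(),u.max(),v.min(),v.max(),np.percentile(P[m],[10,50,90],axis=0))
E
```

```text
27.0 [583.44664904 120.0987315  236.30071638] [-0.56526061  0.343126   -0.37622036]
521 303 344 230 244 [[570.62242995 116.35531318 133.21813171]
 [583.03764181 121.37048576 135.68263524]
 [595.08395644 125.64834264 137.24068111]]
```

The red bar has come down about 5 mm onto its stop and stayed there. I'm handing the job in.

```bash
python3 -c "
from cell import manip
print(manip.sign_off())"
```

```text
the job is handed in; nothing more can be done
None
```

The sampling arm is seated on the ball with its shoe in the fork and the lever pressed down to its stop; the job was handed in at about 27 s, with no result returned, and I did not measure the pawl spring or the lever angle directly.

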